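# Push the row of paint pots home on the paint rail

## Robot

A 6-joint arm with a two-finger parallel gripper is mounted at the origin on the work surface. World frame = base frame: x ahead of the robot, y to its left, z up, the work surface at z = 0. Lengths are in mm, angles in rad, forces in N, time in s.
With the tool pointing down it reaches from about 350 to 775 mm from the base axis. Payload 7.3 kg.
Tool frame: the origin (TCP) lies at the very end of the fingers, on their centre line; the grasp point (between the pads) lies 19 mm behind it (bot.tcp_to_grasp is the distance from the TCP to the grasp point, in mm); z points along the fingers, y is the direction in which the jaws open and shut (so a half turn about z gives the same grasp; the last joint's range is limited). The gripper opens to 92 mm and grips with 3 to 60 N. Pads are 19 mm wide; open, the fingers measure 130 mm over their backs; the gripper's body (75 mm by 190 mm) begins 47 mm behind the grasp point.
Start: joints at [0.962, 0.342, 1.524, -0, 1.275, -0.146], TCP at [234.378, 469.8, 226.741] pointing down, gripper open.
Joint ranges: [-2.53, 2.53], [-0.77, 2.02], [0.04, 2.7], [-1, 4.14], [0.28, 2.66], [-3.11, 3.11]. Speed limits (rad/s): [2.57, 2.57, 3.14, 3.14, 3.14, 3.14].

## Interface

Orientations are given as [roll, pitch, yaw] about the fixed x, y, z axes, in that order (R = Rz(yaw) Ry(pitch) Rx(roll)).
In Python, from plant import bot gives the robot as it stands. The module is installed in compiled form; this text tells all that it offers.
- The arm moves only by the tool carry_out, never from a script. Its argument "motion" is a list of rows, each a list of 5 numbers: the closure, from 0 (fully open) to 1 (shut), then the shift along the tool's x, y, z in mm, then the turn about the tool's z in degrees. In form: [[claw, dx, dy, dz, spin], ...]. A call has 1 to 10 rows; each row is the pose to reach, as a shift and turn from the pose measured when the call began, along the tool's axes at that moment; what a row does not reach only later rows make up. A row lasts 1/8 s, in which the tool goes at most 62.5 mm and 10.7 degrees, less where a joint would pass 70% of its speed; a pose out of reach is approached as far as the arm can. A call with a gripper value outside its range is refused whole. The fingers move at their own pace and stop on an object; the grip force is fixed at half the most. Time passes only in rows, so rows that repeat a pose let the fingers close. It gives the time, the measured TCP pose, the force and the opening at its end, in the units of the state.
- bot.get_obs(): the state, without advancing time (a new reading comes with each control period).
- bot.capture(name): name is "scene" or "side" or "wrist"; returns a dict with "color" (384x512x3 uint8, red, green, blue), "depth" (384x512 float32, mm along the optical axis (not along the pixel's ray), 0 where there is no reading), "K" (3x3 intrinsics, pixels), "camera_from_world" (4x4, takes a point from world to camera coordinates). Camera axes: x right, y down, z forward; pixel columns grow to the right and rows downward; lengths in mm; the calibration is good to about 2 mm. The wrist camera is an equidistant fisheye: a pixel r from the principal point sees the ray r / f radians off the axis. A picture is of the moment at which its call begins.
- bot.close_job(): hands the job in, once; it reports no verdict.
The state is a dict: "time": time; "joint_positions": joint angles; "dq": joint speeds; "tau": joint torques, N m; "tool_pos": TCP position; "tcp_rot": TCP orientation; "contact_force": force on the tool from outside, world axes, zero at the start; "moment": the same for the moment, N m; "grip_width": finger opening in mm.
Only numpy, scipy, OpenCV 4.12 (cv2) and the standard library are available. Lean on these libraries where they do the work, as an engineer would, in place of code of your own. Each camera call takes 0.05 s, during which the arm holds its last target.

## Task

Push the row of four square paint pots along the aluminium rail, all together as one row, until the leading pot is fully home against the steel end stop and no gaps are left. Push from behind with the fingertips: the pots stay standing in the channel and are not lifted, and the row must not come apart on the way. Leave the tubes, brush, jar, bottle, cup and eraser as they are, and move the hand clear when done.

Things in the scene. Friction and masses are not known exactly. Their poses are not given: they have to be found in the camera images.
- rail: the aluminium paint rail, fixed to the table: a straight channel 376 mm long that runs along its own y axis, 51 mm wide between two side walls whose tops are 16 mm above the table; the channel floor is 6 mm above the table. Origin on the table under its middle, z up. One end holds the end stop, the other is open
- stop: the dark steel end stop, fixed in one end of the channel (either end, differing from start to start): 50 mm wide, 24 mm thick along the rail, its top 51 mm above the table. Origin at the centre of its underside, on the channel floor, 172 mm from the middle of the rail; it does not move. The other end of the channel has a flat cork pad in that place, which is no obstacle
- pot_red: the red paint pot: a red block 48 mm square and 36 mm high with a round white lid 40 mm across and 10 mm high on top (top 52 mm above the table), about 130 g (100 to 170 g), loose in the channel with 1.5 mm play on each side. Origin at the centre of its underside. The row is red, yellow, green, blue along the rail towards its +y end, touching at the start with 34 to 94 mm left to the stop; the whole row slides under a push of about 2 to 6 N
- pot_yellow: the yellow paint pot: a yellow block 48 mm square and 36 mm high with a round white lid 40 mm across and 10 mm high on top (top 52 mm above the table), about 130 g (100 to 170 g), loose in the channel with 1.5 mm play on each side. Origin at the centre of its underside. The row is red, yellow, green, blue along the rail towards its +y end, touching at the start with 34 to 94 mm left to the stop; the whole row slides under a push of about 2 to 6 N
- pot_green: the green paint pot: a green block 48 mm square and 36 mm high with a round white lid 40 mm across and 10 mm high on top (top 52 mm above the table), about 130 g (100 to 170 g), loose in the channel with 1.5 mm play on each side. Origin at the centre of its underside. The row is red, yellow, green, blue along the rail towards its +y end, touching at the start with 34 to 94 mm left to the stop; the whole row slides under a push of about 2 to 6 N
- pot_blue: the blue paint pot: a blue block 48 mm square and 36 mm high with a round white lid 40 mm across and 10 mm high on top (top 52 mm above the table), about 130 g (100 to 170 g), loose in the channel with 1.5 mm play on each side. Origin at the centre of its underside. The row is red, yellow, green, blue along the rail towards its +y end, touching at the start with 34 to 94 mm left to the stop; the whole row slides under a push of about 2 to 6 N
- yellow_tube: a half-used yellow paint tube, 165 x 42 mm and 32 mm high, lying beside the rail on the robot side; bystander, origin under its middle, its length along its own x
- black_tube: a black paint tube, 165 x 42 mm and 32 mm high, lying at the left front; bystander, origin under its middle
- brush: a brush with an orange handle, 190 mm long, lying beside the rail on the far side; bystander, its length along its own x
- jar: a round amber jar, 48 mm across and 55 mm high, with white cap, standing beside the rail on the far side; bystander, origin under its middle
- blue_bottle: a blue squeeze bottle, 66 mm across and 170 mm high, standing at the right; bystander, origin under its middle
- water_cup: a white cup, 76 mm across and 85 mm high, standing at the left; bystander, origin under its middle
- eraser: a white eraser, 55 x 26 x 16 mm, lying at the right front; bystander, origin under its middle
Not all that is in view belongs to the job. What is shaped like the pot_blue but black is not meant.

How it is judged:
By the outcome, as a careful person would: the job done as asked, in the order asked, and still so for the second after the job is handed in, with the robot touching nothing.
It also fails if it takes over 38 s, if anything falls off the work surface, if the arm or the gripper's body presses on something with over 40 N, if the wrist force passes 120 N, or if a joint passes its speed limit or range.

## Working session

There is one attempt and no reset: what is moved stays moved. The work goes in short steps, Python scripts to look and compute and a tool call to move; the robot and the scene stay as the last step left them, time stands still between calls to the robot, and variables do not carry over. Pictures are saved under pics/ and viewed, and the job is handed in when it is done.

Besides the shell and the picture viewer there is one more tool, called as name(argument=value, ...), one argument or row to a line, values as JSON. carry_out: Moves the arm, as the interface text tells. Its arguments: {"type":"object","properties":{"motion":{"type":"array","items":{"type":"array","items":{"type":"number"}}}},"required":["motion"]}

```bash
mkdir -p pics; python3 - <<'E'
from plant import bot
import cv2,numpy as np
for n in ["scene","side","wrist"]:
    c=bot.capture(n); cv2.imwrite(f"pics/{n}0.png",c["color"][:,:,::-1]); np.savez(f"{n}0.npz",**c)
    print(n,np.linalg.inv(c["camera_from_world"])[:3,3].round(),c["K"].round(1).tolist())
print(bot.get_obs())
E
```

```text
scene [1416. -329.  743.] [[398.0, 0.0, 263.5], [0.0, 398.0, 186.6], [0.0, 0.0, 1.0]]
side [ 353. 1103.  989.] [[452.0, 0.0, 249.3], [0.0, 452.0, 186.1], [0.0, 0.0, 1.0]]
wrist [166. 505. 385.] [[297.3, 0.0, 256.9], [0.0, 297.3, 189.9], [0.0, 0.0, 1.0]]
{'time': 0.15, 'joint_positions': array([ 9.61984815e-01,  3.42563966e-01,  1.52474767e+00, -1.90343561e-05,
        1.27540547e+00, -1.46007739e-01]), 'dq': array([ 0.00131839, -0.00266078, -0.00224766, -0.00148113, -0.00174244,
        0.00018098]), 'tau': array([ 2.34447507e-03, -4.31468904e+01, -2.44354177e+01,  7.17410166e-02,
        5.37601719e-02, -1.11683348e-04]), 'tool_pos': array([234.21509824, 469.54153688, 226.22137344]), 'tcp_rot': array([-3.14047752e+00, -1.45586256e-04,  2.67879435e+00]), 'contact_force': array([ 0.37966511,  0.47813414, -0.93173679]), 'moment': array([ 0.00631767,  0.01823746, -0.00817621]), 'grip_width': 92.11009673520378}
```

View pics/scene0.png

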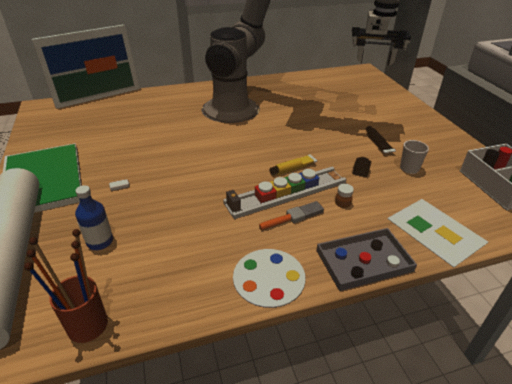

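View pics/side0.png

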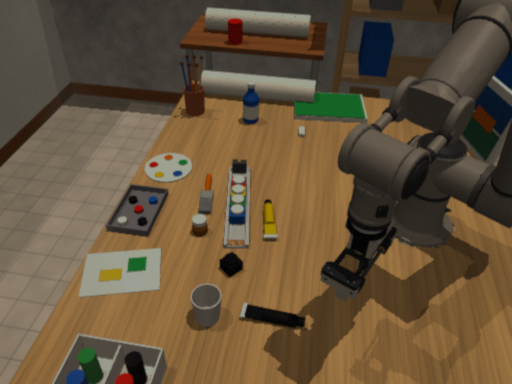

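View pics/wrist0.png

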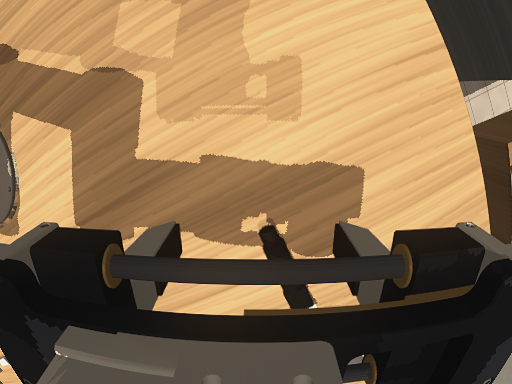

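The scene view shows the steel stop at about (232,200), then red (265,190), yellow, green, and blue (311,178). The rail's open end is near (345,178), and the black decoy is at (362,166). In the side view the row runs from the stop (239,167) to blue (237,213), with the decoy at (231,264) just behind the open end.

```bash
cat > h.py <<'E'
import numpy as np,cv2
def ray(c,uv,z):
    T=np.linalg.inv(c["camera_from_world"]);K=c["K"]
    d=T[:3,:3]@np.array([(uv[0]-K[0,2])/K[0,0],(uv[1]-K[1,2])/K[1,1],1]);o=T[:3,3]
    return o+d*(z-o[2])/d[2]
def cloud(c):
    K=c["K"];h,w=c["depth"].shape;u,v=np.meshgrid(np.arange(w),np.arange(h));d=c["depth"]
    P=np.stack([(u-K[0,2])/K[0,0]*d,(v-K[1,2])/K[1,1]*d,d,np.ones_like(d)],-1)
    return (P@np.linalg.inv(c["camera_from_world"]).T)[...,:3]
E
python3 - <<'E'
import sys;sys.path.insert(0,'.')
from h import *
S=[("scene",(215,140,175,80)),("side",(185,145,110,140))]
for n,(x,y,w,h) in S:
    c=np.load(n+"0.npz");im=c["color"][:,:,::-1]
    f=4
    cv2.imwrite(f"pics/{n}_z.png",cv2.resize(im[y:y+h,x:x+w],None,fx=f,fy=f,interpolation=cv2.INTER_CUBIC))
    P=cloud(c);hsv=cv2.cvtColor(c["color"],cv2.COLOR_RGB2HSV)
    H,s,v=[hsv[...,i].astype(int) for i in range(3)]
    roi=np.zeros(H.shape,bool);roi[y:y+h,x:x+w]=1
    for nm,m in dict(red=((H<6)|(H>172))&(s>150)&(v>60),yellow=(H>20)&(H<32)&(s>150),green=(H>42)&(H<85)&(s>90),blue=(H>100)&(H<130)&(s>100),black=(v<60),lid=(s<60)&(v>150)).items():
        m=(m&roi).astype(np.uint8);k,l,st,ce=cv2.connectedComponentsWithStats(m)
        for i in range(1,k):
            if st[i,4]<15: continue
            q=P[l==i];print(n,nm,ce[i].round(1),st[i,4],"med",np.median(q,0).round(1),"min",np.percentile(q,3,axis=0).round(),"max",np.percentile(q,97,axis=0).round(), "ray52",ray(c,ce[i],52).round(1) if nm=="lid" else "")
E
```

```text
scene red [265.2 194.3] 157 med [600.7 -50.1  36.6] min [573. -66.  15.] max [606. -20.  43.] ray52 
scene yellow [296.1 161.2] 165 med [460.5 105.3  27.6] min [434.  38.  19.] max [473. 153.  33.] ray52 
scene yellow [276.3 186.8] 33 med [589.7 -10.4  40.9] min [557. -16.  39.] max [598.   4.  43.] ray52 
scene yellow [288.4 185.6] 19 med [587.8  27.2  40.9] min [578.  19.  35.] max [592.  33.  43.] ray52 
scene green [296.5 185.1] 127 med [586.   52.6  36.5] min [554.  32.  17.] max [591.  76.  44.] ray52 
scene blue [310.5 178.7] 42 med [576.2  98.   41.2] min [561.  81.  37.] max [582. 124.  44.] ray52 
scene black [381.4 144.2] 118 med [433.7 425.9  20.4] min [394. 417.  -1.] max [464. 444.  27.] ray52 
scene black [361.5 166.8] 261 med [549.1 284.3  33.6] min [526. 265.   4.] max [568. 307.  47.] ray52 
scene black [274.  170.4] 56 med [476.9  20.8  20.2] min [466.  12.   5.] max [486.  34.  29.] ray52 
scene black [303.9 185.7] 160 med [583.9  76.2  26.2] min [576.  35.  16.] max [591. 121.  38.] ray52 
scene black [233.  202.9] 150 med [ 617.3 -145.7   35.3] min [ 582. -154. 
[... 2244 characters left out ...]
.4 165.9] 68 med [ 781.1 -133.6    5.6] min [ 770. -185.    2.] max [802. -98.  11.] ray52 [762.1 -77.1  52. ]
side lid [238.2 178.4] 53 med [578.4 -43.6  51.4] min [564. -81.  30.] max [594. -30.  55.] ray52 [578.3 -43.   52. ]
side lid [237.8 187.8] 55 med [570.4   5.2  52.2] min [555. -10.  48.] max [585.  20.  55.] ray52 [570.4   5.1  52. ]
side lid [237.4 197.7] 57 med [561.3  52.3  52.3] min [548.  39.  48.] max [577.  66.  55.] ray52 [562.3  52.8  52. ]
side lid [236.9 208.1] 61 med [555.  101.4  52. ] min [540.  85.  48.] max [569. 115.  55.] ray52 [554.6 100.4  52. ]
side lid [198.6 218.3] 88 med [656.6 168.2  54.3] min [641. 153.  51.] max [674. 184.  58.] ray52 [657.9 166.1  52. ]
```

View pics/scene_z.png

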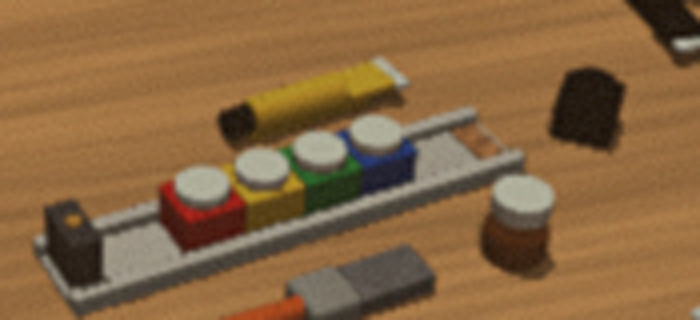

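View pics/side_z.png

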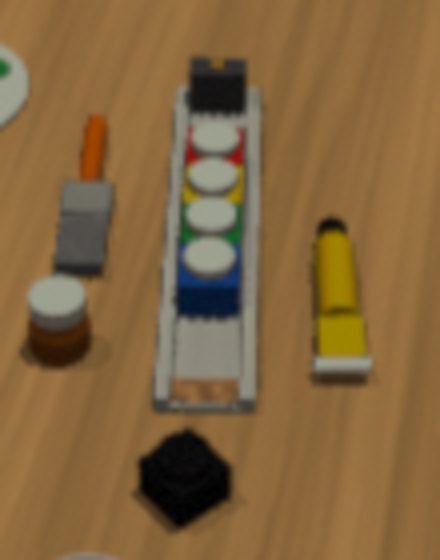

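Found from both views: the row axis is 9.4° off world y, blue's lid is at about (555.4, 100.4), and the gap to the stop is roughly 54 mm. I'll push towards world (0.164, -0.987). First I move above the channel behind blue, with the fingers closing and the jaw axis across the rail.

carry_out(
  motion=[
    [1, -45, -16, 0, 6],
    [1, -92, -32, 0, 12],
    [1, -140, -49, 0, 18],
    [1, -188, -65, 0, 24],
    [1, -236, -82, 0, 30],
    [1, -284, -99, 0, 36],
    [1, -332, -116, 0, 42],
    [1, -380, -132, 0, 48],
    [1, -424, -148, 0, 54],
    [1, -424, -148, 0, 54],
  ],
)

```text
time: 1.4
tool_pos: [549.1, 145.3, 225.5]
tcp_rot: [-3.14, 0.001, 1.732]
contact_force: [-0.7, 0.8, -0.3]
grip_width: 0.9
```

```bash
python3 - <<'E'
from plant import bot
import cv2,numpy as np
c=bot.capture("side"); cv2.imwrite("pics/side1.png",cv2.resize(c["color"][120:320,150:350,::-1],None,fx=3,fy=3))
o=bot.get_obs();p=o["tool_pos"];yaw=o["tcp_rot"][2];print(o["time"],p,np.degrees(o["tcp_rot"]),o["grip_width"],o["contact_force"])
d=np.array([547.5,148.2])-p[:2]
print("dx",d@[np.cos(yaw),np.sin(yaw)],"dy",d@[np.sin(yaw),-np.cos(yaw)],"dz",p[2]-18,"spin",np.degrees(yaw)-99.4)
E
```

```text
1.45 [547.79176154 146.77679779 225.53584967] [-1.79870578e+02  2.91303833e-02  9.93773168e+01] 0.25295033380936277 [-0.53954918  1.54814016 -1.12382024]
dx 1.4517218686490656 dy -0.055972684027896964 dz 207.53584966702857 spin -0.02268323961006047
```

View pics/side1.png

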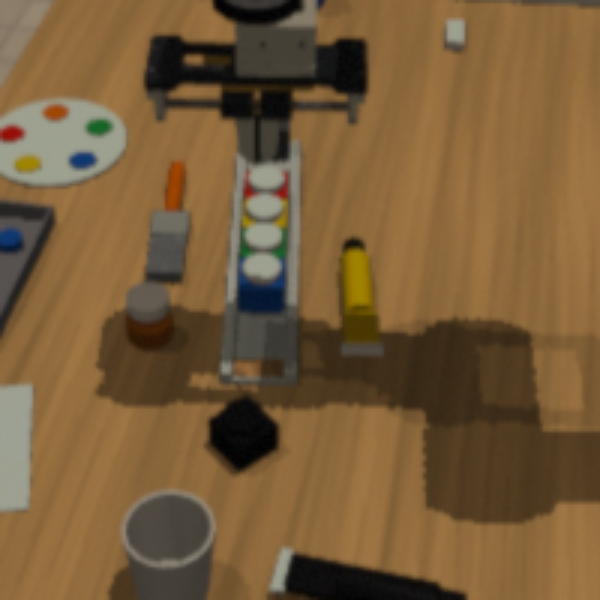

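The picture shows the closed fingers in line with the channel, jaws across it, and the row undisturbed. Next I descend behind blue.

carry_out(
  motion=[
    [1, 3, 0, 40, 0],
    [1, 3, 0, 85, 0],
    [1, 3, 0, 125, 0],
    [1, 3, 0, 155, 0],
    [1, 3, 0, 175, 0],
    [1, 3, 0, 190, 0],
    [1, 3, 0, 200, 0],
    [1, 3, 0, 206, 0],
    [1, 3, 0, 206, 0],
  ],
)

```text
time: 2.58
tool_pos: [546.8, 149.6, 19.6]
tcp_rot: [-3.139, 0.001, 1.735]
contact_force: [-0.5, -0.3, -0.2]
grip_width: 0.3
```

```bash
python3 - <<'E'
from plant import bot
import cv2,numpy as np
for n,(x,y,w,h) in dict(scene=(215,120,175,100),side=(185,145,110,140)).items():
    c=bot.capture(n); cv2.imwrite(f"pics/{n}2.png",cv2.resize(c["color"][y:y+h,x:x+w,::-1],None,fx=4,fy=4,interpolation=2))
o=bot.get_obs();p=o["tool_pos"];print(o["time"],p,np.degrees(o["tcp_rot"]),o["contact_force"])
a=np.array([-.1637,.9865]);r=p[:2]-[555.4,100.4];print("along",r@a,"gap",r@a-33.5,"across",r@[.9865,.1637])
E
```

```text
2.675 [547.25920547 149.57922486  20.04900925] [-1.79926008e+02  3.23856687e-02  9.93763462e+01] [-0.1494127   0.3222141   0.31645617]
along 49.84795338610326 gap 16.347953386103264 across 0.019745301689698992
```

View pics/scene2.png

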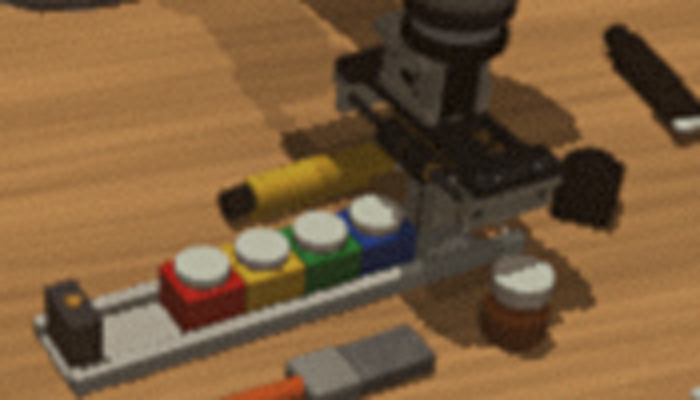

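View pics/side2.png

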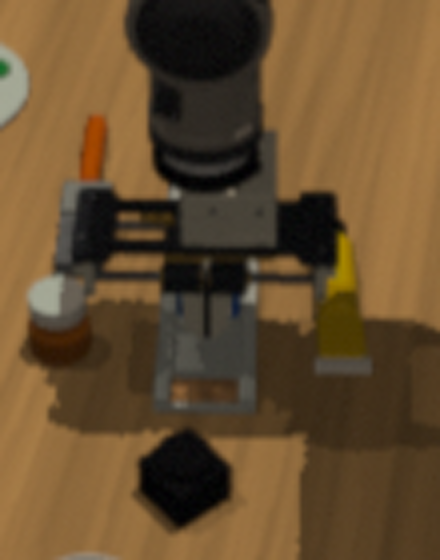

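Both pictures show the fingers inside the channel behind blue and touching nothing. The estimated gap is 16 mm, so I approach slowly.

carry_out(
  motion=[
    [1, -3, 0, 3, 0],
    [1, -6, 0, 5, 0],
    [1, -9, 0, 5, 0],
    [1, -11, 0, 5, 0],
    [1, -13, 0, 5, 0],
    [1, -14.5, 0, 5, 0],
    [1, -16, 0, 5, 0],
    [1, -18, 0, 5, 0],
    [1, -20, 0, 5, 0],
    [1, -22, 0, 5, 0],
  ],
)

```text
time: 3.92
tool_pos: [550.8, 128.0, 15.1]
tcp_rot: [-3.14, 0.0, 1.735]
contact_force: [-0.6, 3.5, -0.3]
grip_width: 0.1
```

```bash
cat > chk.py <<'E'
import sys
from h import *
from plant import bot
tag=sys.argv[1]
c=bot.capture("scene");x,y,w,h=215,120,175,100
cv2.imwrite(f"pics/scene{tag}.png",cv2.resize(c["color"][y:y+h,x:x+w,::-1],None,fx=4,fy=4,interpolation=2))
hsv=cv2.cvtColor(c["color"],cv2.COLOR_RGB2HSV);P=cloud(c)
m=((hsv[...,1]<60)&(hsv[...,2]>130)&(abs(P[...,2]-51)<5)).astype(np.uint8)
m[:y]=0;m[y+h:]=0;m[:,:x]=0;m[:,x+w:]=0
k,l,st,ce=cv2.connectedComponentsWithStats(m)
a=np.array([-.1637,.9865]);n=np.array([.9865,.1637]);o=np.array([555.4,100.4])
for i in range(1,k):
    if st[i,4]>30:
        p=ray(c,ce[i],52)[:2]-o;print("lid",ce[i].round(1),st[i,4],"along",(p@a).round(1),"across",(p@n).round(1))
b=bot.get_obs();p=b["tool_pos"];r=p[:2]-o;f=b["contact_force"][:2]
print(b["time"],p.round(1),"along",(r@a).round(2),"across",(r@n).round(2),"F along",(f@a).round(2),"F",b["contact_force"].round(1),np.degrees(b["tcp_rot"]).round(1))
E
python3 chk.py 3
```

```text
lid [303.2 173.3] 35 along -17.5 across -0.8
lid [292.3 177.4] 85 along -56.6 across 2.7
lid [277.9 181.6] 87 along -103.9 across 2.1
lid [263.  186.4] 91 along -152.3 across 3.3
lid [346.4 189. ] 70 along 52.9 across 115.5
3.975 [550.9 127.7  15.1] along 27.62 across 0.02 F along 3.45 F [-0.5  3.4  0.9] [-179.9    0.    99.4]
```

View pics/scene3.png

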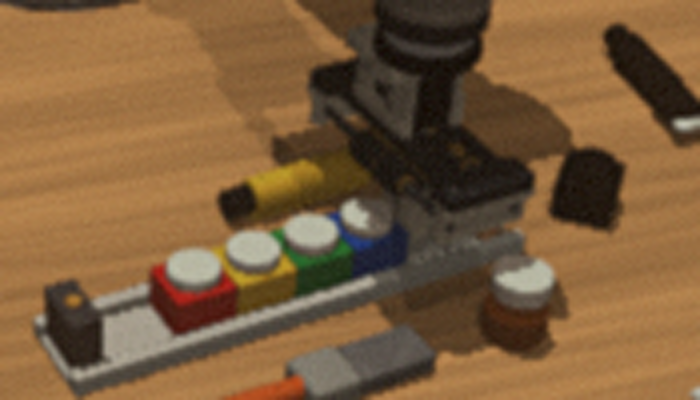

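Contact is made. The row moves together under about 3.5 N and has gone about 6 mm, with roughly 47 mm left.

carry_out(
  motion=[
    [1, -2, 0, 0, 0],
    [1, -5, 0, 0, 0],
    [1, -9, 0, 0, 0],
    [1, -13, 0, 0, 0],
    [1, -17, 0, 0, 0],
    [1, -21, 0, 0, 0],
    [1, -25, 0, 0, 0],
    [1, -29, 0, 0, 0],
    [1, -32, 0, 0, 0],
    [1, -34, 0, 0, 0],
  ],
)

```text
time: 5.22
tool_pos: [556.4, 93.9, 15.1]
tcp_rot: [-3.14, 0.001, 1.734]
contact_force: [-0.6, 3.6, 1.1]
grip_width: 0.6
```

```bash
python3 chk.py 4
```

```text
lid [293.4 176.4] 41 along -51.2 across -0.2
lid [282.  180.5] 89 along -90.8 across 2.9
lid [267.4 184.9] 94 along -138.2 across 2.7
lid [346.2 189. ] 72 along 52.4 across 115.3
lid [252.  189.5] 89 along -186.4 across 2.5
5.275 [556.5  93.7  15.1] along -6.77 across -0.04 F along 2.08 F [-0.9  2.   0.3] [-179.9    0.    99.4]
```

View pics/scene4.png

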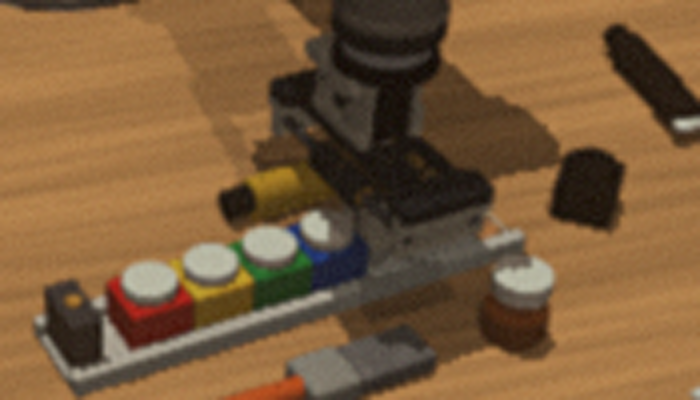

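The row is still closed up and straight, with an estimated 10–14 mm left. I continue in small steps.

carry_out(
  motion=[
    [1, -1.5, 0, 0, 0],
    [1, -3, 0, 0, 0],
    [1, -4.5, 0, 0, 0],
    [1, -6, 0, 0, 0],
    [1, -7.5, 0, 0, 0],
    [1, -9, 0, 0, 0],
    [1, -10, 0, 0, 0],
    [1, -11, 0, 0, 0],
  ],
)

```text
time: 6.28
tool_pos: [558.3, 82.8, 15.1]
tcp_rot: [-3.14, 0.001, 1.734]
contact_force: [-0.6, 4.3, 1.6]
grip_width: 0.8
```

```bash
python3 chk.py 5
```

```text
lid [290.2 177.4] 39 along -62.3 across 0.1
lid [278.7 181.5] 90 along -101.5 across 2.7
lid [263.7 186. ] 93 along -149.8 across 2.6
lid [346.2 188.8] 72 along 53.0 across 114.4
lid [248.2 190.7] 95 along -198.0 across 2.7
6.325 [558.3  82.7  15.1] along -17.95 across -0.03 F along 4.0 F [-1.   3.9 -0.5] [-179.9    0.    99.4]
```

View pics/scene5.png

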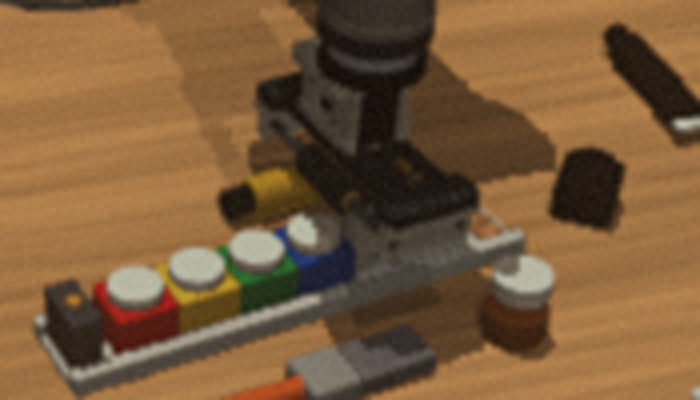

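The red pot is close to the stop, but 4 N means it is not home yet. I use finer steps.

carry_out(
  motion=[
    [1, -0.8, 0, 0, 0],
    [1, -1.6, 0, 0, 0],
    [1, -2.4, 0, 0, 0],
    [1, -3, 0, 0, 0],
  ],
)

```text
time: 6.82
tool_pos: [558.8, 79.7, 15.1]
tcp_rot: [-3.14, 0.001, 1.734]
contact_force: [-0.3, 4.1, 0.4]
grip_width: 0.4
```

carry_out(
  motion=[
    [1, -0.8, 0, 0, 0],
    [1, -1.6, 0, 0, 0],
    [1, -2.2, 0, 0, 0],
  ],
)

```text
time: 7.2
tool_pos: [559.1, 77.4, 15.1]
tcp_rot: [-3.14, 0.001, 1.734]
contact_force: [-0.3, 3.3, -0.3]
grip_width: 0.3
```

```bash
python3 chk.py 6
```

```text
lid [288.4 178. ] 36 along -68.2 across 0.2
lid [277.1 182. ] 88 along -106.8 across 2.6
lid [262.  186.5] 89 along -154.9 across 2.4
lid [346.3 188.3] 76 along 54.6 across 112.8
lid [246.4 191.1] 98 along -203.2 across 2.0
7.25 [559.2  77.4  15.1] along -23.33 across -0.06 F along 3.39 F [-0.7  3.3  0.8] [-179.9    0.    99.4]
```

View pics/scene6.png

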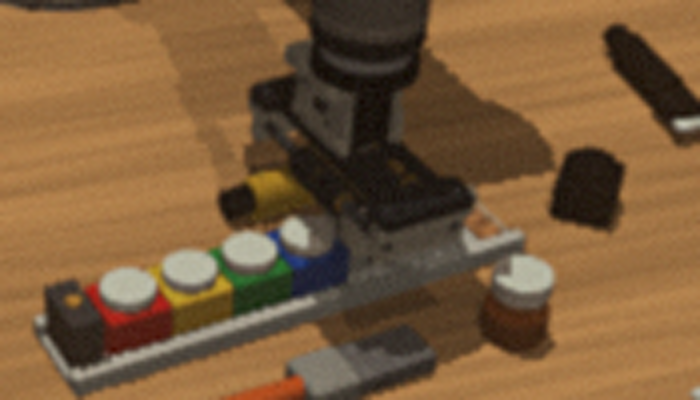

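carry_out(
  motion=[
    [1, -0.8, 0, 0, 0],
    [1, -1.6, 0, 0, 0],
    [1, -2.2, 0, 0, 0],
  ],
)

```text
time: 7.62
tool_pos: [559.5, 75.1, 15.1]
tcp_rot: [-3.14, 0.001, 1.734]
contact_force: [-0.2, 3.6, 1.3]
grip_width: 0.4
```

carry_out(
  motion=[
    [1, -0.8, 0, 0, 0],
    [1, -1.6, 0, 0, 0],
    [1, -2.2, 0, 0, 0],
  ],
)

```text
time: 8.0
tool_pos: [559.9, 72.9, 15.1]
tcp_rot: [-3.14, 0.001, 1.734]
contact_force: [0.2, 3.9, 0.6]
grip_width: 0.4
```

```bash
python3 chk.py 7; python3 - <<'E'
import sys;sys.path.insert(0,'.')
from h import *
from plant import bot
c=bot.capture("side");cv2.imwrite("pics/side7.png",cv2.resize(c["color"][145:245,185:295,::-1],None,fx=6,fy=6,interpolation=2))
a=np.array([-.1637,.9865]);n=np.array([.9865,.1637]);o=np.array([555.4,100.4])
# stop: front face edge from initial side cloud
c=np.load("side0.npz");P=cloud(c);v=c["color"].max(-1);m=(v<60);m[:155]=0;m[180:]=0;m[:,:230]=0;m[:,248:]=0
q=P[m];s=(q[:,:2]-o)@a;print("stop along top pts",np.percentile(s[q[:,2]>46],[5,50,95]).round(1),"front",np.percentile(s[(q[:,2]>20)&(q[:,2]<42)],[5,50,95]).round(1))
E
```

```text
lid [287.1 178.1] 41 along -71.9 across -0.7
lid [275.6 182.4] 90 along -111.7 across 2.7
lid [260.5 187. ] 94 along -159.8 across 2.7
lid [346.2 188.3] 85 along 54.3 across 112.7
lid [244.9 191.7] 91 along -208.2 across 2.9
8.05 [559.9  72.8  15.1] along -27.92 across -0.08 F along 3.38 F [-0.3  3.4  0.6] [-179.9    0.    99.4]
stop along top pts [-248.  -235.8 -223.2] front [-235.2 -230.7 -226.4]
```

View pics/scene7.png

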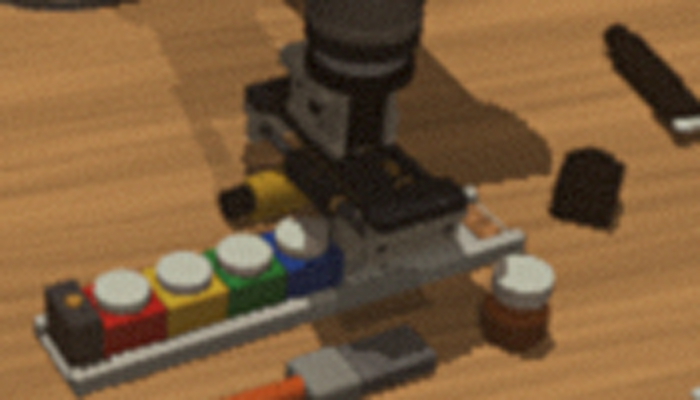

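View pics/side7.png

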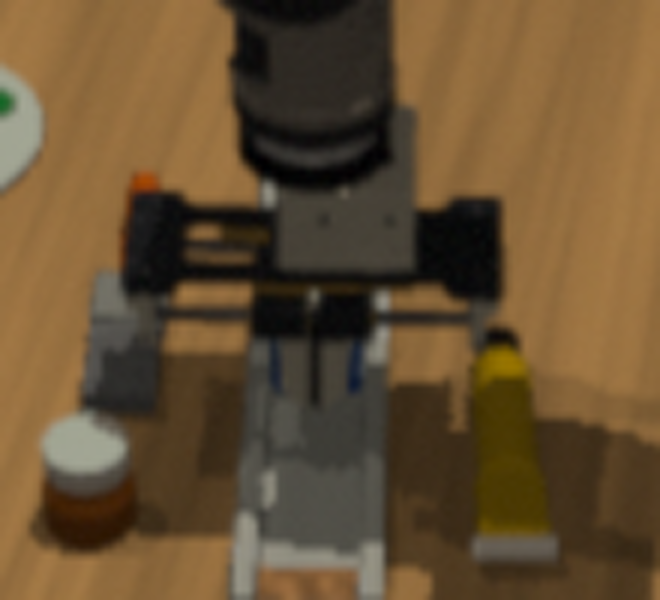

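Still sliding at 3.4 N with almost no visible gap left. I continue in fine steps until the force rises.

carry_out(
  motion=[
    [1, -0.7, 0, 0, 0],
    [1, -1.4, 0, 0, 0],
    [1, -2, 0, 0, 0],
  ],
)

```text
time: 8.48
tool_pos: [560.0, 72.2, 15.1]
tcp_rot: [-3.14, -0.001, 1.734]
contact_force: [-1.1, 12.5, 1.6]
grip_width: 0.6
```

The force jumped to 12.5 N and the motion stalled, so the row is at the stop. I press slightly more to close any residual gaps.

carry_out(
  motion=[
    [1, -1, 0, 0, 0],
    [1, -2, 0, 0, 0],
    [1, -3, 0, 0, 0],
    [1, -3, 0, 0, 0],
  ],
)

```text
time: 8.98
tool_pos: [560.0, 72.3, 15.2]
tcp_rot: [-3.14, -0.005, 1.734]
contact_force: [-1.9, 17.4, 2.1]
grip_width: 0.1
```

```bash
python3 chk.py 8
```

```text
lid [286.6 178.1] 35 along -73.3 across -1.6
lid [275.4 182.5] 89 along -112.5 across 2.7
lid [260.4 187. ] 94 along -160.2 across 2.7
lid [345.8 187.9] 81 along 54.5 across 110.7
lid [244.8 191.7] 93 along -208.4 across 2.8
9.025 [559.9  72.3  15.2] along -28.49 across -0.12 F along 17.67 F [-2.  17.6  1.5] [-179.9   -0.3   99.3]
```

The row stayed put at 17.6 N, so it is home. I back off gently along the rail, then go up.

carry_out(
  motion=[
    [1, 1, 0, 0, 0],
    [1, 3, 0, 0, 0],
    [1, 7, 0, 0, 0],
    [1, 14, 0, 0, 0],
    [1, 22, 0, 0, 0],
    [1, 28, 0, 0, 0],
    [1, 30, 0, 0, 0],
    [1, 30, 0, -15, 0],
    [1, 30, 0, -40, 0],
    [1, 30, 0, -80, 0],
  ],
)

```text
time: 10.28
tool_pos: [554.7, 101.2, 96.2]
tcp_rot: [-3.139, -0.005, 1.733]
contact_force: [0.0, -0.6, 0.1]
grip_width: 0.4
```

carry_out(
  motion=[
    [1, 0, 0, -40, 0],
    [1, 20, 30, -80, 0],
    [1, 40, 70, -110, 0],
    [1, 80, 100, -120, 0],
    [1, 120, 120, -120, 0],
    [1, 160, 130, -120, 0],
    [1, 200, 140, -120, 0],
    [1, 240, 150, -120, 0],
    [1, 250, 150, -120, 0],
    [1, 250, 150, -120, 0],
  ],
)

```text
time: 11.52
tool_pos: [662.5, 371.6, 217.4]
tcp_rot: [-3.139, -0.005, 1.734]
contact_force: [-0.8, -0.2, -0.6]
grip_width: 0.4
```

```bash
python3 chk.py 9;python3 - <<'E'
import sys;sys.path.insert(0,'.')
from h import *
from plant import bot
c=bot.capture("side");cv2.imwrite("pics/side9.png",cv2.resize(c["color"][145:285,185:295,::-1],None,fx=4,fy=4,interpolation=2))
hsv=cv2.cvtColor(c["color"],cv2.COLOR_RGB2HSV);P=cloud(c)
m=((hsv[...,1]<60)&(hsv[...,2]>130)&(abs(P[...,2]-51)<6)).astype(np.uint8);m[:,:185]=0;m[:,260:]=0;m[:145]=0;m[285:]=0
k,l,st,ce=cv2.connectedComponentsWithStats(m)
for i in range(1,k):
  if st[i,4]>20: 
    r=ray(c,ce[i],52)[:2]-[555.4,100.4];print(ce[i].round(1),st[i,4],"along",(r@[-.1637,.9865]).round(1),"across",(r@[.9865,.1637]).round(1))
E
```

```text
lid [289.9 178.1] 82 along -64.6 across 2.8
lid [275.3 182.5] 85 along -112.5 across 2.5
lid [260.4 187. ] 95 along -160.3 across 2.6
lid [345.5 188. ] 98 along 53.5 across 110.6
lid [244.8 191.8] 93 along -208.5 across 2.8
11.575 [662.8 370.7 217.5] along 249.02 across 150.18 F along -0.17 F [ 0.4 -0.1  0.2] [-179.8   -0.3   99.3]
[238.8 167.3] 57 along -206.0 across -1.2
[238.5 175.9] 62 along -158.4 across -1.2
[238.  185.1] 65 along -110.4 across -1.1
[237.4 194.9] 71 along -61.8 across -0.7
[198.4 219. ] 82 along 51.0 across 112.3
```

View pics/scene9.png

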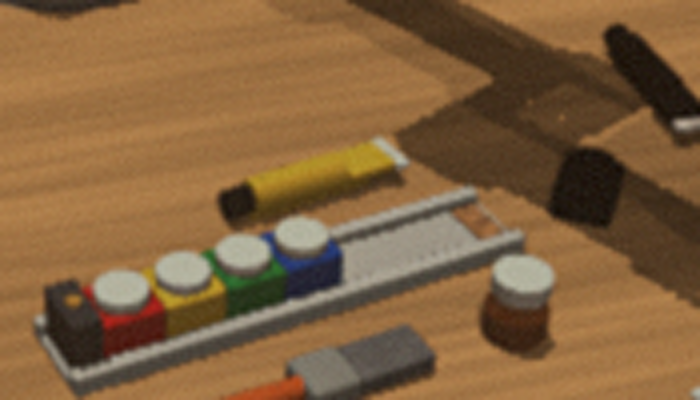

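View pics/side9.png

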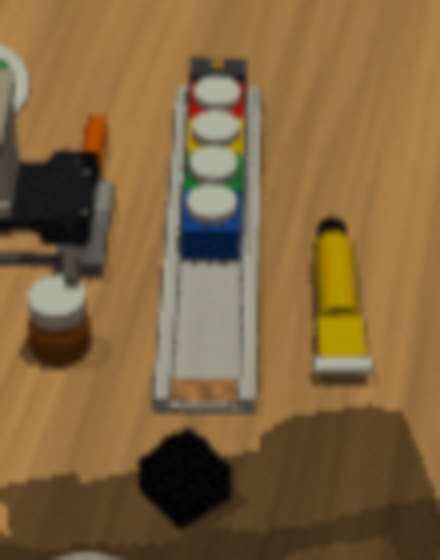

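The row is closed up against the stop. Lid spacings are 47.6–48.6 mm in both views, against 48 mm for touching pots. The bystanders look unmoved and the hand is clear.

```bash
python3 -c "
from plant import bot
print(bot.close_job())"
```

```text
the job is handed in; nothing more can be done
None
```

The row of four pots is home against the steel end stop with no gaps showing, and I handed the job in at about 11.6 s.

- **Push:** I pushed from behind the blue pot with closed fingertips. The row slid together for about 62 mm at roughly 2–4 N.
- **At the stop:** The fingers stalled and the force rose to 12.5 N. It then reached 17.6 N under a further press with no more movement.
- **Clearing the hand:** I backed off straight along the rail, then lifted the hand and moved it clear.

**Last checks:**
- Lid spacings are about 48 mm in both views, so the pots are touching.
- The pots are standing and straight in the channel.
- The tube, jar, brush and black decoy near the rail look unmoved. I did not measure the bystanders further away again.
- The contact force reads about zero.
- The two cameras disagree by about 2–4 mm in absolute position, close to the stated calibration accuracy. I therefore took "fully home" from the force rise and stall, with the pictures agreeing.

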